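# Release the suction key left latched on a jewellery bench

## Robot

A 6-joint arm with a two-finger parallel gripper is mounted at the origin on the work surface. World frame = base frame: x ahead of the robot, y to its left, z up, the work surface at z = 0. Lengths are in mm, angles in rad, forces in N, time in s.
With the tool pointing down it reaches from about 350 to 875 mm from the base axis. Payload 4.2 kg.
Tool frame: the origin (TCP) lies on the mounting face of the last link; the fingertips stand 173 mm ahead of it and the grasp point (between the pads) lies 155 mm ahead of it; z points along the fingers, y is the direction in which the jaws open and shut (so a half turn about z gives the same grasp; the last joint's range is limited). The gripper opens to 85 mm and grips with 20 to 120 N. Pads are 22 mm wide; open, the fingers measure 114 mm over their backs; the gripper's body (76 mm by 85 mm) begins 54 mm behind the grasp point. The pads swing forward as they close: fully open they stand 13 mm farther back than shut.
Start: joints at [0.259, 0.385, 0.008, 0, -1.194, -0.259], TCP at [624.98, 0.025, 404.712] pointing down, gripper open.
Joint ranges: [-3.14, 3.14], [-1.21, 2.06], [-1.07, 1.41], [-3.16, 2.05], [-2.99, -0.16], [-3.1, 3.1]. Speed limits (rad/s): [2.79, 2.79, 3.14, 3.14, 3.14, 3.14].

## Interface

Orientations are given as a unit quaternion [x, y, z, w].
In Python, from bench import arm gives the robot as it stands. The module is installed in compiled form; this text tells all that it offers.
- The arm moves only by the tool play_rows, never from a script. Its argument "moves" is a list of rows, each a list of 3 entries, a list of its own where there are three numbers: the shift along the world's x, y, z in units of 30 cm (1.0 is 30 cm), then the turn about the world's z in units of 30 degrees (1.0 is 30 degrees), then the gripper's target within -1 to 1 (shut at 1, half-way at 0, fully open at -1). In form: [[[x, y, z], turn, jaw], ...]. A call has 1 to 12 rows; each row is the pose to reach, as a shift and turn from the pose measured when the call began; what a row does not reach only later rows make up. A row lasts 1/8 s, in which the tool goes at most 62.5 mm and 10.7 degrees, less where a joint would pass 70% of its speed; a pose out of reach is approached as far as the arm can. A call with a number of a shift or a turn outside -1 to 1 is refused whole. A call with a gripper value outside its range is refused whole. The fingers move at their own pace and stop on an object; the grip force is fixed at half the most. Time passes only in rows, so rows that repeat a pose let the fingers close. It gives the time, the measured TCP pose, the force and the opening at its end, in the units of the state.
- arm.read_state(): the state, without advancing time (a new reading comes with each control period).
- arm.get_image(name): name is "scene" or "side" or "wrist"; returns a dict with "pixels" (400x640x3 uint8, red, green, blue), "vfov" (degrees; the focal length in pixels is half the picture's height over the tangent of half this angle, whatever the lens; pixels are square), "cx", "cy" (the principal point, pixels), "xyz" and "rotation" of the camera in the world. Camera axes: x right, y up, looking along -z (the intrinsics and any distortion apply to the point x, -y, -z); pixel columns grow to the right and rows downward; lengths in mm; the calibration is good to about 2 mm. A picture is of the moment at which its call begins. There is no depth.
- arm.job_done(): hands the job in, once; it reports no verdict.
Trained networks look in a picture, given as the dict that the camera call returned (one of the last four; its "shot" number tells which), for a name from the list of things; names that differ only in an ending like _2 or _b are one class to them, and where a whole thing is asked for, a point or a joint stands for the part that bears it (a point fixed in the world has none). Each returns a list of dicts, best first, with "conf" (0 to 1); they miss things now and then, are a little off and sometimes report something else, mostly with a low value. They report only what shows in the picture. A call takes as long as a camera call.
- arm.look_for(name, picture): "centre" ([x, y, z] in mm, in world coordinates, good to about 4 mm: the middle of the surface that is visible of it).
The state is a dict: "clock": time; "joints": joint angles; "joint_vel": joint speeds; "joint_efforts": joint torques, N m; "position": TCP position; "ee_rot": TCP orientation; "contact_force": force on the tool from outside, world axes, zero at the start; "wrist_torque": the same for the moment, N m; "gripper_width": finger opening in mm.
Only numpy, scipy, OpenCV 4.12 (cv2) and the standard library are available. Lean on these libraries where they do the work, as an engineer would, in place of code of your own. Each camera call takes 0.05 s, during which the arm holds its last target.

## Task

One of the four identical keys on the green suction selector box was left latched down, standing only slightly lower than the rest. Tap the keys lightly with a fingertip to find it, then press that key all the way down and let go so that it springs up and all four keys stand raised. Do not push any of the other three keys down, and leave the loose things on and around the box where they are.

Things in the scene. Friction and masses are not known exactly. Their poses are not given: they have to be found in the camera images.
- box: Suction selector box of the bench, fixed: a green steel box, 170 mm (its x) by 280 mm (its y) by 60 mm high, origin at the centre of its underside, z up. A row of four identical off-white square keys runs along its y axis, 30 mm to the -x side of its middle, 52 mm apart; four round aluminium suction ports stick out 34 mm from its +x face. Each key cap is 30 mm (box x) by 34 mm (box y), in a 3 mm high grey collar; a raised key's flat top stands 18 mm above the box's top.
- place1 (a point): Key place 1 of 4, counted from the box's +y end: a point fixed to the box, at the centre of the top of the key there if that key is fully raised (78 mm above the bench). It does not move with the key.
- place2 (a point): Key place 2 of 4, counted from the box's +y end: a point fixed to the box, at the centre of the top of the key there if that key is fully raised (78 mm above the bench). It does not move with the key.
- place3 (a point): Key place 3 of 4, counted from the box's +y end: a point fixed to the box, at the centre of the top of the key there if that key is fully raised (78 mm above the bench). It does not move with the key.
- place4 (a point): Key place 4 of 4, counted from the box's +y end: a point fixed to the box, at the centre of the top of the key there if that key is fully raised (78 mm above the bench). It does not move with the key.
- key_set (a joint): How far the key that was left latched is down, in m; it is in one of the four places, drawn at random and not told. It starts latched at 0.004, its top 4 mm lower than a raised key's. Up to about 3.5 N it does not give; pressed harder it goes farther down, its catch lets go between 0.0055 and 0.0065 (4.5 to 5 N), the stop is at 0.009 (about 6.5 N), and when let go it then springs up to 0 and stays up. If it is pressed less far it stays latched.
- key_a (a joint): How far one of the three raised keys is down, in m; its place is drawn at random and not told. 0 is fully up, 0.009 the stop. A spring pushes it up: it gives from about 2 N, takes about 3 N at 0.002, 4.5 N at 0.005 and 6.5 N at the stop, and returns when let go. Pressing it to 0.005 or more counts as operating it.
- key_b (a joint): How far one of the three raised keys is down, in m; its place is drawn at random and not told. 0 is fully up, 0.009 the stop. A spring pushes it up: it gives from about 2 N, takes about 3 N at 0.002, 4.5 N at 0.005 and 6.5 N at the stop, and returns when let go. Pressing it to 0.005 or more counts as operating it.
- key_c (a joint): How far one of the three raised keys is down, in m; its place is drawn at random and not told. 0 is fully up, 0.009 the stop. A spring pushes it up: it gives from about 2 N, takes about 3 N at 0.002, 4.5 N at 0.005 and 6.5 N at the stop, and returns when let go. Pressing it to 0.005 or more counts as operating it.
- wax: Loose bystander: dark red bar of polishing compound, 28 x 85 x 22 mm, origin at the centre of its underside, lying on the box behind (+x of) the keys.
- band: Loose bystander: brass ring blank, 25 mm outside diameter, 8 mm high, origin at the centre of its underside, lying on the box behind the keys.
- cone: Loose bystander: pale wooden ring cone, 48 mm foot, 80 mm high, origin at the centre of its underside, standing beside the box's +y end.
- tin: Loose bystander: amber jar with steel cap, 56 mm diameter, 55 mm high, origin at the centre of its underside, standing beside the box's -y end.
- hammer: Loose bystander: small hammer, 200 mm long, 26 mm thick, lying along the front (-x side) of the box on the bench, its 95 mm wide head towards +y, origin under the middle of its length.

How it is judged (in metres and radians):
On the way, in this order (a step that is already met when the one before it is completed fails the run):
1. the latched key is pressed deeper by the fingers (value of joint key_set above 0.0055 m and contact force between the fingers and anything else above 1 N), for 0.02 s.
2. the key has sprung fully up (value of joint key_set below 0.0012 m), for 0.2 s.
At the end, for the whole second after the job is handed in: All four keys stand raised (each less than 1.2 mm down), and every loose thing is within 20 mm of where it started (value of joint each of key_set, key_a, key_b, key_c below 0.0012 m and distance of each of wax, band, cone, tin, hammer from where it was at the start of the episode below 0.02 m); the robot touches nothing.
It fails at once if one of the three raised keys is pressed down (5 mm or more) (value of joint any of key_a, key_b, key_c above 0.005 m).
It fails at once if a loose thing is lifted, carried or pushed 20 mm or more (distance of any of wax, band, cone, tin, hammer from where it was at the start of the episode above 0.02 m).
It also fails if it takes over 51 s, if anything falls off the work surface, if the arm or the gripper's body presses on something with over 40 N, if the wrist force passes 120 N, or if a joint passes its speed limit or range.

## Working session

There is one attempt and no reset: what is moved stays moved. The work goes in short steps, Python scripts to look and compute and a tool call to move; the robot and the scene stay as the last step left them, time stands still between calls to the robot, and variables do not carry over. Pictures are saved under pics/ and viewed, and the job is handed in when it is done.

Besides the shell and the picture viewer there is one more tool, called as name([rows], argument=value, ...), one row to a line, values as JSON. play_rows: Moves the arm, as the interface text tells. Shifts and turns lie within -1 to 1; 1 stands for 30 cm of shift or 30 degrees of turn. Its arguments: {"type":"object","properties":{"moves":{"type":"array"}},"required":["moves"]}

```bash
mkdir -p pics
cat > h.py <<'E'
import numpy as np, cv2
from bench import arm
def save(p,n): cv2.imwrite(f'pics/{n}.png',p['pixels'][:,:,::-1])
def f(p): return 200/np.tan(np.radians(p['vfov']/2))
def R(p):
    r=np.array(p['rotation'])
    if r.size==4:
        from scipy.spatial.transform import Rotation as Q
        r=Q.from_quat(r.ravel()).as_matrix()
    return r.reshape(3,3)
def proj(p,X):
    c=R(p).T@(np.array(X,float)-p['xyz']); return p['cx']+f(p)*c[0]/-c[2], p['cy']-f(p)*c[1]/-c[2]
def plane(p,u,v,z):
    d=R(p)@np.array([(u-p['cx'])/f(p),-(v-p['cy'])/f(p),-1]); o=np.array(p['xyz']); return o+d*(z-o[2])/d[2]
E
python3 - <<'E'
from h import *
print(arm.read_state())
for n in ['scene','side','wrist']:
    p=arm.get_image(n); save(p,n+'0'); print(n,{k:v for k,v in p.items() if k!='pixels'})
    for t in ['box','key_a','key_set','wax','place1','band']:
        try: print(t,[(np.round(d['centre'],1).tolist(),round(d['conf'],2)) for d in arm.look_for(t,p)][:5])
        except Exception as e: print(t,e)
E
```

```text
{'clock': 0.0, 'joints': array([ 2.58607676e-01,  3.85564828e-01,  6.61573953e-03, -5.26525119e-04,
       -1.19401971e+00, -2.58595233e-01]), 'joint_vel': array([-1.11610894e-03, -8.70754970e-05,  1.03616264e-03,  2.82246832e-04,
        8.10292729e-05,  2.35687999e-04]), 'joint_efforts': array([-9.55001960e-04, -3.92286408e+01,  1.88399577e+01,  4.18616563e+00,
       -4.72148502e-03,  8.27910434e-07]), 'position': array([6.24788091e+02, 4.23281420e-02, 4.03608146e+02]), 'ee_rot': array([-0.70704206,  0.70717062,  0.00075764, -0.00081594]), 'contact_force': array([ 0.77815812, -0.2654351 ,  0.41929936]), 'wrist_torque': array([0.00894049, 0.05661122, 0.00221167]), 'gripper_width': 85.23103191307342}
scene {'vfov': 48.55308617777407, 'cx': 320.2334852956731, 'cy': 202.24625283411845, 'xyz': array([1083.80455768,  615.07860724,  632.35049317]), 'rotation': array([0.18158567, 0.42132326, 0.824497  , 0.33123715]), 'shot': 1}
box [([607.9, 53.2, 58.6], 0.76)]
key_a [([522.5, -68.0, 72.2], 0.75), ([559.9, 79.3, 73.9], 0.65), ([543.1, 35.1, 72.8], 0.45)]
key_set [([530.2, -20.5, 75.0], 0.
[... 617 characters left out ...]
 82.6], 0.67)]
place1 [([554.1, -68.5, 57.8], 0.76)]
band [([598.5, -104.4, 63.5], 0.68)]
wrist {'vfov': 61.53437224381024, 'cx': 318.24216041836974, 'cy': 198.07897346333834, 'xyz': array([625.31293036, -80.53638573, 373.15717664]), 'rotation': array([ 6.23466401e-04, -1.57575023e-01,  9.87506665e-01, -5.56616213e-04]), 'shot': 3}
box [([575.2, -45.0, 59.4], 0.61)]
key_a [([544.1, 71.5, 75.7], 0.68), ([518.7, -76.8, 81.9], 0.59), ([537.1, 19.0, 82.6], 0.57), ([576.0, -48.1, 60.9], 0.39)]
key_set [([531.3, -26.5, 75.9], 0.62)]
wax [([623.6, 17.2, 80.0], 0.85), ([575.4, -45.8, 58.8], 0.68)]
place1 [([577.0, -48.9, 58.1], 0.85)]
band [([599.3, -105.3, 67.5], 0.8), ([532.9, -28.4, 76.2], 0.32)]
```

View images.

View pics/scene0.png

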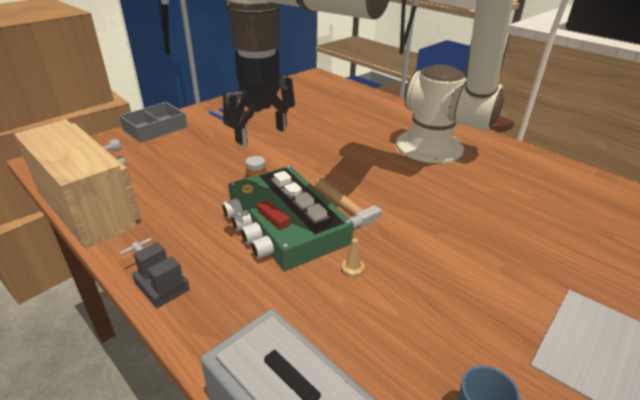

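View pics/side0.png

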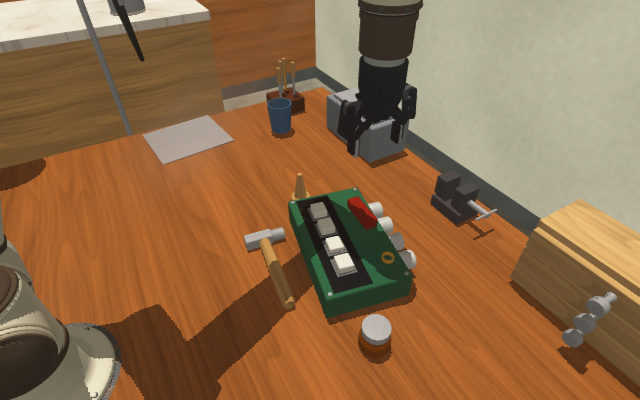

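View pics/wrist0.png

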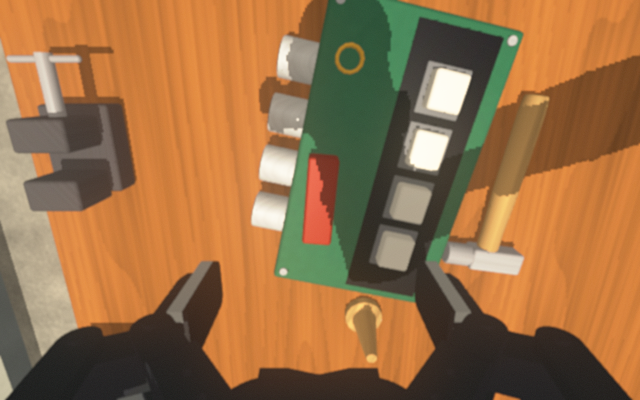

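Run:
```python
from h import *
from scipy.optimize import least_squares
K=[np.array([[544.6,69.2],[532.2,13.7],[519.8,-31],[513.6,-80.7]]),np.array([[544.1,71.5],[537.1,19],[531.3,-26.5],[518.7,-76.8]]),np.array([[559.9,79.3],[543.1,35.1],[530.2,-20.5],[522.5,-68]])]
p=arm.get_image('wrist')
W=np.array([plane(p,u,v,77)[:2] for u,v in [(396,250),(410,202),(430,149),(450,91)]]); K.append(W); print(W.round(1))
s=np.array([78,26,-26,-78.])
def fit(P):
    def r(q):
        m=np.c_[q[0]-s*np.sin(q[2]),q[1]+s*np.cos(q[2])]; return (m-P).ravel()
    q=least_squares(r,[530,0,-.17]).x; return q
for P in K: q=fit(P); print(q.round(2))
import os
g=p['pixels'][40:300,280:540,::-1]; cv2.imwrite('pics/w_zoom.png',cv2.resize(g,None,fx=2.2,fy=2.2,interpolation=cv2.INTER_CUBIC))
p=arm.get_image('side'); g=p['pixels'][170:330,230:440,::-1]; cv2.imwrite('pics/s_zoom.png',cv2.resize(g,None,fx=3.5,fy=3.5,interpolation=cv2.INTER_CUBIC))
print(arm.read_state()['contact_force'],arm.read_state()['position'])
```

```text
[[548.8  69.8]
 [539.4  20.2]
 [526.  -29.4]
 [514.3 -78.3]]
[ 5.2755e+02 -7.2000e+00 -2.1000e-01]
[ 5.328e+02 -3.200e+00 -1.700e-01]
[ 5.3892e+02  6.4800e+00 -2.5000e-01]
[ 5.3211e+02 -4.4500e+00 -2.3000e-01]
[ 0.10103947 -0.83555552  0.99382984] [6.24961371e+02 2.19234075e-02 4.04691828e+02]
```

View pics/w_zoom.png

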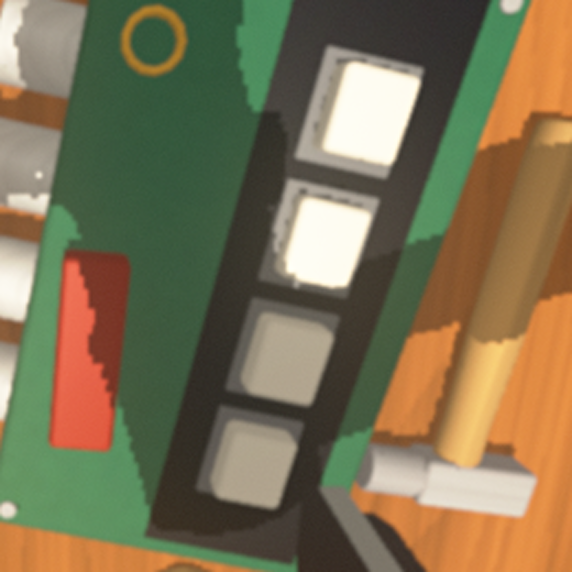

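View pics/s_zoom.png

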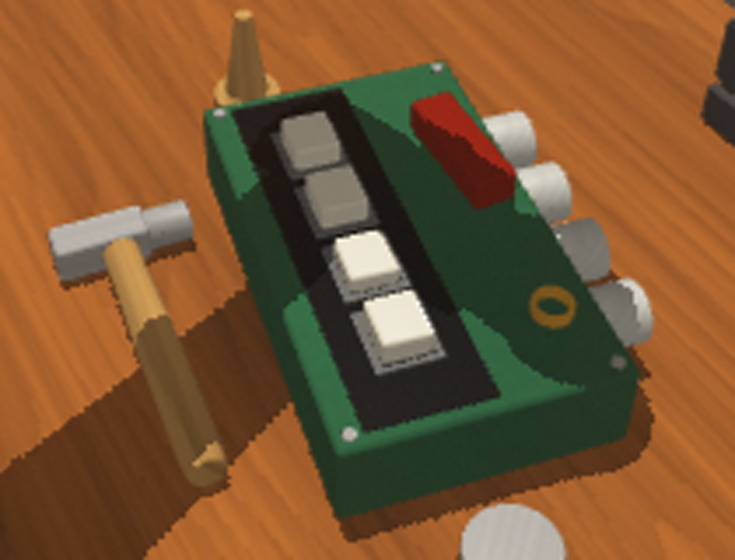

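play_rows([
  [[-0.1,0.1,0],-0.2,1],
  [[-0.2533,0.24,-0.1],-0.4,1],
  [[-0.2533,0.24,-0.2],-0.4,1],
  [[-0.2533,0.24,-0.3],-0.4,1],
  [[-0.2533,0.24,-0.4],-0.4,1],
  [[-0.2533,0.24,-0.44],-0.4,1],
  [[-0.2533,0.24,-0.44],-0.4,1],
  [[-0.2533,0.24,-0.44],-0.4,1],
  [[-0.2533,0.24,-0.44],-0.4,1],
])

```text
clock: 2.28
position: [549.3, 72.1, 273.9]
ee_rot: [-0.629, 0.777, -0.0, 0.001]
contact_force: [-0.1, 0.1, 0.4]
gripper_width: -0.2
```

```bash
cat > rd.py <<'E'
from h import *
import sys
n=int(sys.argv[1]) if len(sys.argv)>1 else 4
F=[];P=[]
for i in range(n):
    p=arm.get_image('side'); s=arm.read_state(); F.append(s['contact_force']); P.append(s['position'])
print('t',round(s['clock'],2),'F',np.mean(F,0).round(2),'Fz',np.round([x[2] for x in F],2),'P',np.mean(P,0).round(2),'z',np.round([x[2] for x in P],2),'w',round(s['gripper_width'],1))
if len(sys.argv)>2:
    cv2.imwrite(f'pics/{sys.argv[2]}.png',cv2.resize(p['pixels'][150:350,220:460,::-1],None,fx=3,fy=3,interpolation=cv2.INTER_CUBIC))
E
python3 rd.py 4 a1
```

```text
t 2.48 F [-0.03 -0.13  0.53] Fz [0.1  1.35 0.61 0.05] P [549.13  72.04 273.48] z [273.75 273.57 273.39 273.21] w -0.1
```

View pics/a1.png

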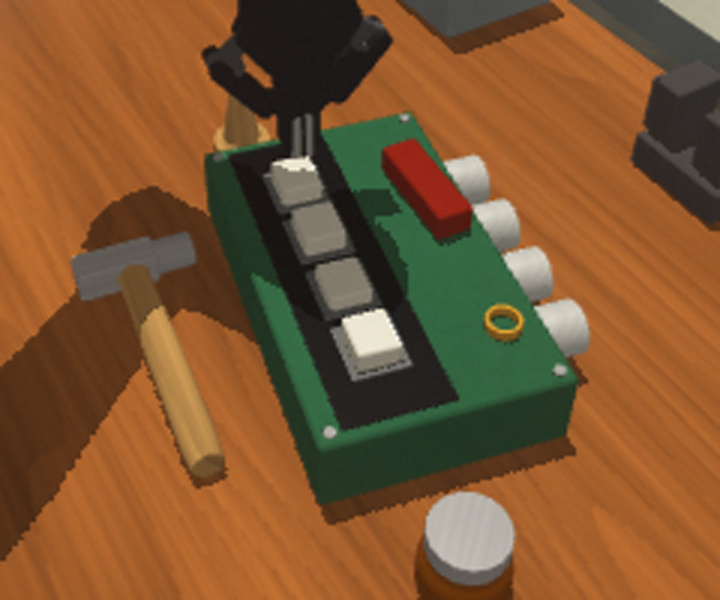

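play_rows([
  [[0,0,-0.03],0,1],
  [[0,0,-0.06],0,1],
  [[0,0,-0.07],0,1],
  [[0,0,-0.077],0,1],
  [[0,0,-0.077],0,1],
  [[0,0,-0.077],0,1],
  [[0,0,-0.077],0,1],
])

```text
clock: 3.35
position: [549.0, 72.0, 250.4]
ee_rot: [-0.629, 0.777, -0.0, 0.001]
contact_force: [-1.9, -0.1, 2.7]
gripper_width: -0.3
```

```bash
python3 rd.py 6 a2
```

```text
t 3.65 F [-1.52 -0.97  2.59] Fz [2.33 2.33 2.36 3.01 2.26 3.24] P [549.05  71.97 250.25] z [250.32 250.31 250.27 250.23 250.19 250.18] w 0.1
```

play_rows([
  [[0,0,0.03],0,1],
  [[0,0,0.05],0,1],
  [[-0.038,-0.169,0.05],0,1],
  [[-0.038,-0.169,0.05],0,1],
  [[-0.038,-0.169,0.03],0,1],
  [[-0.038,-0.169,0.01],0,1],
  [[-0.038,-0.169,0],0,1],
  [[-0.038,-0.169,0],0,1],
  [[-0.038,-0.169,0],0,1],
  [[-0.038,-0.169,0],0,1],
])

```text
clock: 4.9
position: [537.8, 21.5, 250.5]
ee_rot: [-0.629, 0.777, -0.0, 0.001]
contact_force: [-0.8, 2.6, 2.6]
gripper_width: -0.2
```

```bash
python3 rd.py 6 a3
```

```text
t 5.2 F [-0.58  1.45  2.78] Fz [2.69 4.49 1.74 2.71 2.89 2.16] P [537.81  21.4  250.41] z [250.46 250.44 250.42 250.39 250.38 250.36] w 0.3
```

View pics/a3.png

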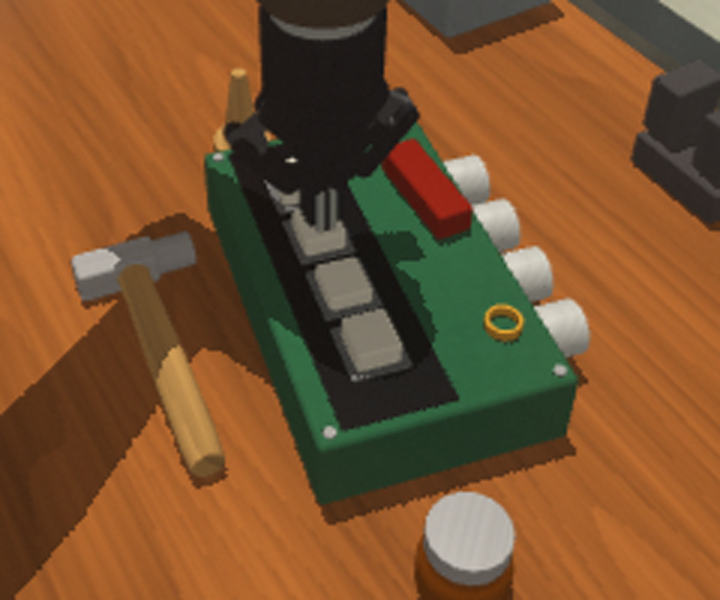

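Place 2 answers at the same height as place 1, so both are raised. Next is place 3.

play_rows([
  [[0,0,0.03],0,1],
  [[0,0,0.05],0,1],
  [[-0.038,-0.169,0.05],0,1],
  [[-0.038,-0.169,0.05],0,1],
  [[-0.038,-0.169,0.03],0,1],
  [[-0.038,-0.169,0.01],0,1],
  [[-0.038,-0.169,0],0,1],
  [[-0.038,-0.169,0],0,1],
  [[-0.038,-0.169,0],0,1],
  [[-0.038,-0.169,0],0,1],
])

```text
clock: 6.45
position: [526.5, -29.3, 250.5]
ee_rot: [-0.629, 0.777, -0.0, 0.001]
contact_force: [-0.0, 1.2, 0.6]
gripper_width: 0.5
```

```bash
python3 rd.py 6 a4
```

```text
t 6.75 F [ 0.05  0.15 -0.13] Fz [ 0.19 -0.27 -0.21 -0.15  0.12 -0.47] P [526.45 -29.34 250.49] z [250.52 250.51 250.52 250.47 250.46 250.44] w 0.1
```

Place 3 gives no contact at that height, so it is probably the latched one. I'll tap place 4 as a check.

play_rows([
  [[0,0,0.03],0,1],
  [[0,0,0.05],0,1],
  [[-0.038,-0.169,0.05],0,1],
  [[-0.038,-0.169,0.05],0,1],
  [[-0.038,-0.169,0.03],0,1],
  [[-0.038,-0.169,0.01],0,1],
  [[-0.038,-0.169,-0.001],0,1],
  [[-0.038,-0.169,-0.001],0,1],
  [[-0.038,-0.169,-0.001],0,1],
  [[-0.038,-0.169,-0.001],0,1],
])

```text
clock: 8.0
position: [515.1, -79.9, 250.4]
ee_rot: [-0.629, 0.777, -0.0, 0.001]
contact_force: [-0.2, 1.7, 2.8]
gripper_width: -0.0
```

```bash
python3 rd.py 6 a5
```

```text
t 8.3 F [-0.72  1.76  2.48] Fz [2.34 2.71 2.6  2.83 2.32 2.06] P [515.12 -79.99 250.32] z [250.37 250.36 250.32 250.3  250.28 250.27] w 0.4
```

Place 4 is raised, so place 3 is the latched key. I'll move back above it and press in stages.

play_rows([
  [[0,0,0.03],0,1],
  [[0,0,0.05],0,1],
  [[0.038,0.169,0.05],0,1],
  [[0.038,0.169,0.05],0,1],
  [[0.038,0.169,0.03],0,1],
  [[0.038,0.169,0.01],0,1],
  [[0.038,0.169,-0.005],0,1],
  [[0.038,0.169,-0.014],0,1],
  [[0.038,0.169,-0.014],0,1],
  [[0.038,0.169,-0.014],0,1],
  [[0.038,0.169,-0.014],0,1],
])

```text
clock: 9.68
position: [526.6, -29.2, 246.1]
ee_rot: [-0.629, 0.777, -0.001, 0.001]
contact_force: [-0.6, 0.5, 0.1]
gripper_width: -0.2
```

```bash
python3 rd.py 6 a6
```

```text
t 9.97 F [-0.04 -0.53 -0.  ] Fz [ 1.01  0.3  -1.01  0.6  -0.63 -0.28] P [526.57 -29.25 246.06] z [246.05 246.06 246.07 246.08 246.05 246.06] w -0.3
```

play_rows([
  [[0,0,-0.004],0,1],
  [[0,0,-0.007],0,1],
  [[0,0,-0.007],0,1],
  [[0,0,-0.007],0,1],
])

```text
clock: 10.48
position: [526.6, -29.3, 244.6]
ee_rot: [-0.629, 0.777, -0.001, 0.001]
contact_force: [-1.8, 1.0, 5.1]
gripper_width: -0.1
```

```bash
python3 rd.py 6 a7
```

```text
t 10.78 F [-1.67  0.59  5.45] Fz [5.51 5.9  5.45 5.36 5.24 5.23] P [526.58 -29.26 244.6 ] z [244.6  244.58 244.62 244.58 244.6  244.6 ] w -0.1
```

View pics/a7.png

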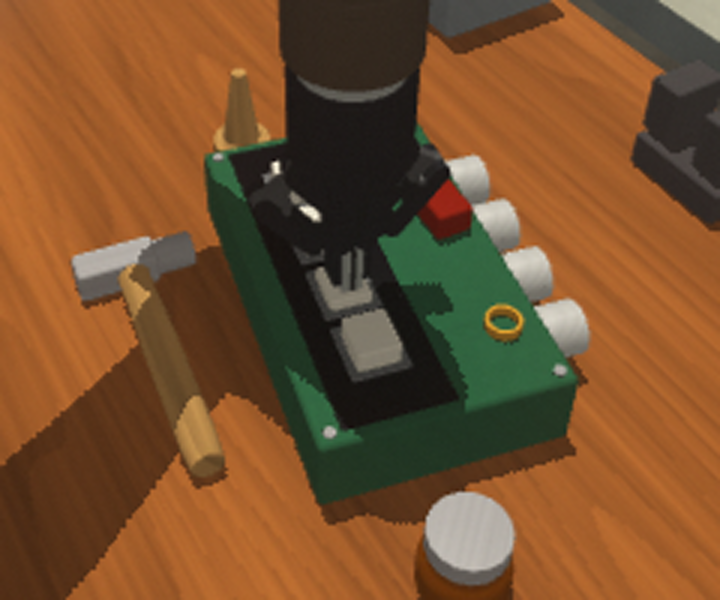

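Now I'll press on to the stop, then let go and lift.

play_rows([
  [[0,0,-0.006],0,1],
  [[0,0,-0.012],0,1],
  [[0,0,-0.015],0,1],
  [[0,0,-0.015],0,1],
  [[0,0,-0.015],0,1],
])

```text
clock: 11.4
position: [526.6, -29.2, 242.4]
ee_rot: [-0.63, 0.777, -0.001, 0.002]
contact_force: [-5.6, 2.0, 15.9]
gripper_width: 0.3
```

```bash
python3 rd.py 3 a8
```

```text
t 11.55 F [-5.35  1.14 15.58] Fz [15.46 15.11 16.16] P [526.55 -29.2  242.36] z [242.35 242.37 242.37] w -0.0
```

play_rows([
  [[0,0,0.02],0,1],
  [[0,0,0.07],0,1],
  [[0,0,0.07],0,1],
  [[0,0,0.07],0,1],
  [[0,0,0.05],0,1],
  [[0,0,0.035],0,1],
  [[0,0,0.027],0,1],
  [[0,0,0.027],0,1],
  [[0,0,0.027],0,1],
  [[0,0,0.027],0,1],
])

```text
clock: 12.8
position: [526.3, -29.3, 250.5]
ee_rot: [-0.63, 0.777, -0.001, 0.001]
contact_force: [-3.0, -0.3, 2.3]
gripper_width: -0.3
```

```bash
python3 rd.py 6 a9
```

```text
t 13.1 F [-2.07 -0.39  2.5 ] Fz [2.59 1.95 2.76 3.23 2.35 2.12] P [526.42 -29.27 250.52] z [250.54 250.54 250.54 250.51 250.51 250.49] w 0.1
```

Place 3 now answers at the raised height, like the others. I'll retreat straight up and take a last look.

play_rows([
  [[0,0,0.1],0,1],
  [[0,0,0.25],0,1],
  [[0,0,0.4],0,1],
  [[0,0,0.5],0,1],
  [[0,0,0.5],0,1],
  [[0,0,0.5],0,1],
])

```text
clock: 13.85
position: [526.3, -29.2, 399.5]
ee_rot: [-0.63, 0.777, -0.001, 0.001]
contact_force: [0.6, -0.6, -1.3]
gripper_width: 0.0
```

```bash
python3 rd.py 3 a10
python3 - <<'E'
from h import *
for n in ['scene','side','wrist']:
    p=arm.get_image(n)
    if n=='wrist': save(p,'wrist_end')
    for t in ['wax','band']:
        print(n,t,[(np.round(d['centre'],1).tolist(),round(d['conf'],2)) for d in arm.look_for(t,p)][:1])
E
```

```text
t 14.0 F [ 0.54  0.14 -0.47] Fz [-0.22 -0.39 -0.79] P [526.34 -29.24 399.04] z [399.11 398.97 399.03] w 0.0
scene wax [([629.8, 27.7, 83.2], 0.93)]
scene band []
side wax [([617.6, 12.3, 82.9], 0.79)]
side band [([599.7, -103.1, 64.4], 0.39)]
wrist wax [([618.5, 13.9, 80.7], 0.67)]
wrist band [([602.3, -106.6, 63.9], 0.92)]
```

View pics/a10.png

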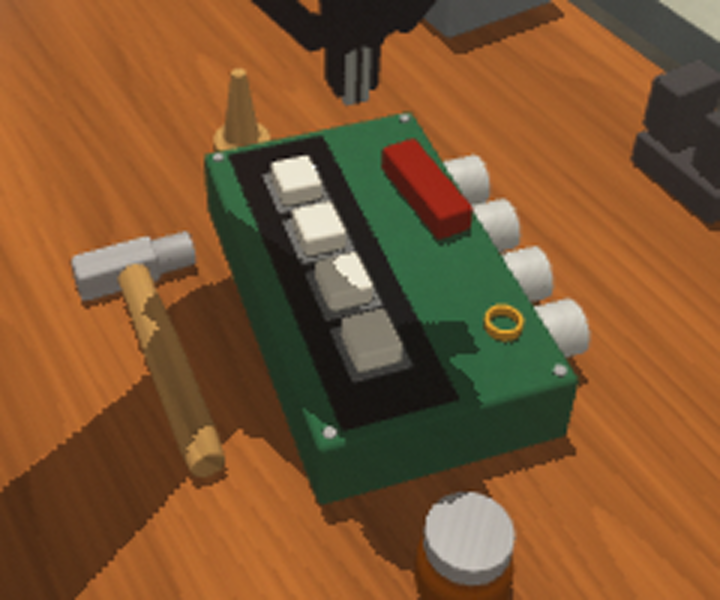

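The picture shows all four keys raised. The wax (430,190), band (503,322), cone (238,130), tin (470,530) and hammer (160,350) are where they were in the earlier crops, and the gripper is clear of everything.

```bash
python3 -c "
from bench import arm
print(arm.job_done())"
```

```text
the job is handed in; nothing more can be done
None
```

The latched key was at place 3. I pressed it to its stop and let go, and it now stands raised with the other three. I handed the job in at about 14 s; no verdict is reported.

- **Finding it:** Light taps at tool height of about 250.3–250.5 mm met about 2.5 N at places 1, 2 and 4. Place 3 gave nothing there, and nothing down to 246 mm, which is 4 mm lower.
- **Pressing it:** It read about 5.4 N partway down and about 15.5 N against the stop at 242.4 mm.
- **After letting go:** A repeat tap at place 3 met about 2.5 N at 250.5 mm, the same height as the raised keys.
- **Other keys:** My taps at places 1, 2 and 4 stayed near 2–3 N, which is at most about 2 mm of travel, so none of them was operated.
- **Loose things:** In the final side picture all five are where they were. The networks put the wax within about 6 mm of its first readings and the band within about 4 mm, roughly their own error. They missed the band in the last scene view. I checked the cone, tin and hammer by eye only.

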